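Load a board carrier under the sprung flap of a programming nest

ROBOT

A 7-joint arm with a two-finger parallel gripper is mounted at the origin on the work surface. World frame = base frame: x ahead of the robot, y to its left, z up, the work surface at z = 0. Lengths are in mm, angles in rad, forces in N, time in s.
With the tool pointing down it reaches from about 400 to 750 mm from the base axis. Payload 19.5 kg.
Tool frame: the origin (TCP) lies at the very end of the fingers, on their centre line; the grasp point (between the pads) lies 19 mm behind it; x points along the fingers, y is the direction in which the jaws open and shut, and the axes are right-handed (so a half turn about x gives the same grasp; the last joint's range is limited). The gripper opens to 85 mm and grips with 20 to 120 N. Pads are 22 mm wide; open, the fingers measure 114 mm over their backs; the gripper's body (76 mm by 85 mm) begins 54 mm behind the grasp point. The pads swing forward as they close: fully open they stand 13 mm farther back than shut.
Start: joints at [-1.326, 0.707, -0.028, 1.485, 0.022, 0.951, -0.075], TCP at [162.646, 551.49, 231.268] pointing down, gripper open.
Joint ranges: [-2.71, 2.71], [-0.32, 2.16], [-1.57, 1.52], [0, 2.45], [-1.46, 4.6], [0, 2.02], [-2.83, 2.83]. Speed limits (rad/s): [1.89, 1.89, 2.57, 2.57, 3.01, 3.01, 3.01].

INTERFACE

Orientations are given as a unit quaternion [x, y, z, w].
In Python, from workcell import bot gives the robot as it stands. Calls block until the motion is done:
- bot.goto(position, orientation): joint-space move of the TCP to a pose.
- bot.line_to(position, frame=None, feed=150): straight line of the TCP; frame=None keeps the orientation; feed is the mean speed in mm/s.
- bot.goto_joints(angles): joint-space move.
- bot.grip(opening, grip_force=None): opening from 0.0 (shut) to 1.0 (fully open); grip_force is the grip in N (None keeps the last); returns when the fingers have stopped.
- bot.hold(seconds).
- bot.ik(position, orientation): joint angles nearest the present ones, or None.
- bot.get_state(): the state.
- bot.get_image(name): name is "scene" or "top"; returns (picture, depth): 384x512x3 uint8, red, green, blue; 384x512 float32, mm along the optical axis (not along the pixel's ray), 0 where there is no reading.
- bot.camera_info(name): a dict with "fx", "fy", "cx", "cy" (pixels), "extrinsics" (4x4, takes a point from world to camera coordinates). Camera axes: x right, y down, z forward; pixel columns grow to the right and rows downward; lengths in mm; the calibration is good to about 2 mm. A picture is of the moment at which its call begins. camera_info takes no time and is no camera call.
A pose or a line that the arm cannot do raises bot.IKError and nothing moves.
- bot.close_job(): hands the job in, once; it reports no verdict.
The state is a dict: "time_s": time; "qpos": joint angles; "dq": joint speeds; "tau": joint torques, N m; "tool_pos": TCP position; "tool_rot": TCP orientation; "contact_force": force on the tool from outside, world axes, zero at the start; "wrist_torque": the same for the moment, N m; "gripper_width": opening from 0.0 (shut) to 1.0 (fully open).
Only numpy, scipy, OpenCV 4.12 (cv2) and the standard library are available. Lean on these libraries where they do the work, as an engineer would, in place of code of your own. Each camera call takes 0.05 s, during which the arm holds its last target. There are 200 camera calls.

TASK

Press the yellow tab down with one fingertip so that the spring-closed orange flap stands open, and keep it open while the other fingertip pushes the grey board carrier along its channel, under the flap, until it is fully home against the end stop. Do not let the carrier push or rub against the flap on the way in, and do not lift the carrier: it is only pushed, never carried. Then let go so that the flap closes onto the carrier, move clear, and leave the other things on the bench where they are.

Things in the scene. Friction and masses are not known exactly. Their poses are not given: they have to be found in the camera images.
- nest: Programming nest fixed to the bench, black base 240 x 130 mm, 10 mm thick. Origin: bench level, mid-channel, straight below the hinge axis; x = the way the carrier goes in, y left, z up; yaw varies. 'Nest' numbers below are mm in this frame. Base x -160 to 80, y -45 to 85. Channel: floor z 10, walls at y +-29, 5 mm thick, tops z 24, x -150 to 62, open on top and at the rear (-x).
- stop (a point): Centre of the end stop's face at the channel's far end: nest x 62, y 0, z 17; stop top z 24. Beside it a grey box with two small lamps, x 43 to 73, y 38 to 78, top z 22.
- hinge (a point): Point on the axis of the flap's steel hinge shaft (10 mm thick, along y) above mid-channel: nest x 0, y 0, z 48. Posts carry it at y -39.5 and 79.5, 14 mm long in x, tops z 58.
- flap (a joint): Flap angle, rad: 0 shut, 0.35 fully open (hard stop). Spring-closed: 0.2 N m shut, 0.27 open. Orange jaw 48 mm wide slopes from the shaft down to +x. Its lip is at nest x 46 shut (about 53 open); lip underside above the channel floor: 4 mm shut, 15 at 0.22, 22 fully open. It reads about 0.17 resting on a home carrier. The yellow tab is rigid with it: tab down, jaw up.
- tab_end (a point): Middle of the rear end of the yellow tab's top face, nest y 55: z 77 flap shut, z 26 fully open. Tab 34 mm wide (y 38 to 72), 4 mm thick, x -145 to -4 beside the channel. Shut it rises rearward at 0.35 rad; fully open it is level, top z 26, so a fingertip at that height can slide along it towards the shaft. Force to hold: 0.27 N m / distance from x 0 (2.5 N at x -110, 8 N at x -33).
- carrier: Grey carrier with green board, loose in the channel, 84 (x) x 54 x 12 mm thick, 0.1 to 0.2 kg; chips 3 mm above its deck. Origin: centre of underside; x towards the stop. Upright fin at the rear: 44 wide, 6 thick, rear face flush with the rear end (x -42), top 46 mm above the underside. Starts with origin at nest x -72 to -47, short of the jaw; home at the stop: origin at x 20, rear face x -22.
- screwdriver: Loose screwdriver, 160 mm, lying on the bench right (-y) of the nest, a bystander. Origin under its middle.
- flux_jar: Small closed jar, 48 mm across, 55 mm high, left (+y) of the nest, a bystander. Origin: centre of its underside.
- inductor: Copper coil on a black spool, 30 mm across, 26 mm high, right (-y) of the nest, a bystander. Origin: centre of its underside.

How it is judged (in metres and radians):
On the way, in this order (a step that is already met when the one before it is completed fails the run):
1. the flap is held open (beyond 0.22 rad) while the carrier is still wholly in front of the jaw's lip (value of joint flap above 0.22 rad and x of carrier in the frame of nest below -0.002 m), for 0.1 s.
2. the carrier is home (within 4 mm of the stop) with the flap still held open (beyond 0.22 rad) (value of joint flap above 0.22 rad and x of carrier in the frame of nest above 0.016 m), for 0.1 s.
At the end, for the whole second after the job is handed in: The carrier lies flat on the channel floor within 4 mm of the end stop, the flap is let go and rests closed on the carrier (joint 0.08 to 0.21 rad, pressing with more than 0.5 N), all at rest, the bystanders within 15 mm of where they were (x of carrier in the frame of nest between 0.016 and 0.022 m and z of carrier in the frame of nest between 0.007 and 0.013 m and angle between carrier's own z axis and vertical below 0.06 rad and value of joint flap between 0.08 and 0.21 rad and contact force between carrier and flap above 0.5 N and linear speed of carrier below 0.01 m/s and velocity of joint flap below 0.05 rad/s and distance of each of screwdriver, flux_jar, inductor from where it was at the start of the episode below 0.015 m); the robot touches nothing.
It fails at once if the carrier pushes or rubs against the flap (over 2 N) before it is within 5 mm of the stop (contact force between carrier and flap above 2 N and x of carrier in the frame of nest below 0.015 m).
It fails at once if the carrier is lifted more than 8 mm off the channel floor or tipped more than 0.2 rad (z of carrier in the frame of nest above 0.018 m or angle between carrier's own z axis and vertical above 0.2 rad).
It fails at once if the screwdriver is moved more than 15 mm (distance of screwdriver from where it was at the start of the episode above 0.015 m).
It fails at once if the flux jar is moved more than 15 mm (distance of flux_jar from where it was at the start of the episode above 0.015 m).
It fails at once if the inductor is moved more than 15 mm (distance of inductor from where it was at the start of the episode above 0.015 m).
It also fails if it takes over 48 s, if anything falls off the work surface, if the arm or the gripper's body presses on something with over 40 N, if the wrist force passes 120 N, or if a joint passes its speed limit or range.

## Working session

There is one attempt and no reset: what is moved stays moved. The work goes in short steps, each a Python script; the robot and the scene stay as the last script left them, time stands still between calls to the robot, and variables do not carry over. Pictures are saved under pics/ and viewed, about 8 in all and at most 12, crops included, and the job is handed in when it is done.

```bash
mkdir -p pics; cat > h.py <<'E'
import numpy as np, cv2
from workcell import bot
def cloud(name):
    im,d=bot.get_image(name); c=bot.camera_info(name)
    v,u=np.indices(d.shape); E=np.array(c["extrinsics"])
    P=np.stack([(u-c["cx"])/c["fx"]*d,(v-c["cy"])/c["fy"]*d,d],-1)
    W=(P-E[:3,3])@E[:3,:3]
    W[d==0]=np.nan
    return im,d,W
E
python3 - <<'E'
from h import *
for n in ("top","scene"):
    im,d,W=cloud(n); np.savez(n+".npz",im=im,d=d,W=W)
    cv2.imwrite(f"pics/{n}0.png",im[...,::-1]); print(n,bot.camera_info(n))
s=bot.get_state();print(s)
E
```

```text
top {'fx': 402.053698697675, 'fy': 402.053698697675, 'cx': 254.5539871656448, 'cy': 186.72203947491084, 'extrinsics': array([[-1.49487945e-02, -9.99877028e-01,  4.73936139e-03,
         5.38800475e+01],
       [-9.97201839e-01,  1.45612453e-02, -7.33243696e-02,
         6.21919157e+02],
       [ 7.32463417e-02, -5.82221083e-03, -9.97296884e-01,
         7.26715680e+02],
       [ 0.00000000e+00,  0.00000000e+00,  0.00000000e+00,
         1.00000000e+00]])}
scene {'fx': 442.5686470591261, 'fy': 442.5686470591261, 'cx': 254.87836672237339, 'cy': 191.55790214609456, 'extrinsics': array([[-1.74757341e-01,  9.84505167e-01, -1.44723504e-02,
         5.48671090e+01],
       [ 6.94174496e-01,  1.12770798e-01, -7.10918080e-01,
        -3.81904324e+02],
       [-6.98270464e-01, -1.34284490e-01, -7.03125903e-01,
         1.50825624e+03],
       [ 0.00000000e+00,  0.00000000e+00,  0.00000000e+00,
         1.00000000e+00]])}
{'time_s': 0.1, 'qpos': array([-1.32571607,  0.70700314, -0.02763852,  1.48492204,  0.02199135,
        0.95090445, -0.07552161]), 'dq': array([-4.49608546e-04, -1.60641895e-03,  3.05070647e-04, -1.06329719e-03,
       -1.23373610e-03, -1.26853553e-03, -5.69769249e-05]), 'tau': array([ 1.80045463e-03, -8.84286547e+01,  1.23632915e+00, -2.36461008e+01,
        1.70124782e-02,  4.97540997e-03,  6.45439900e-05]), 'tool_pos': array([162.57142252, 551.30690202, 230.90273101]), 'tool_rot': array([ 0.10072147,  0.69989429, -0.10137666,  0.69980421]), 'contact_force': array([-0.16230272,  0.79441047, -0.04522081]), 'wrist_torque': array([ 0.0421349 , -0.04946504, -0.04211056]), 'gripper_width': 0.9996974729388763}
```

View pics/top0.png

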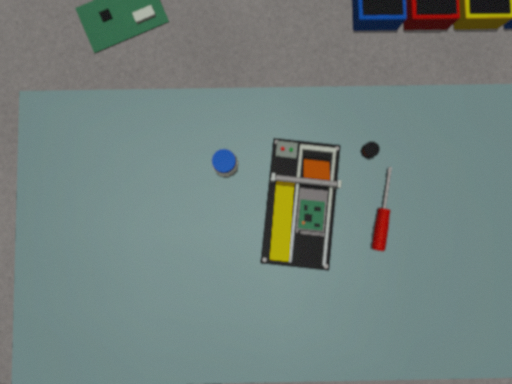

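View pics/scene0.png

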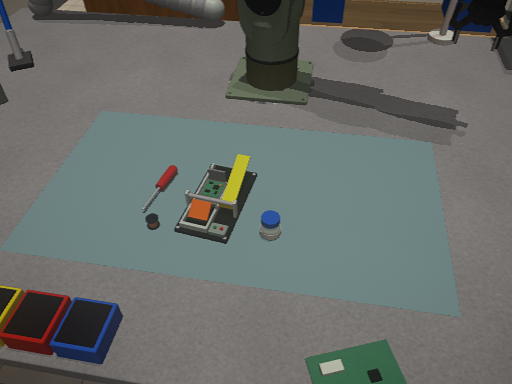

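Top view: nest corners at about (274,139), (340,146), (328,269), (262,263), insertion direction up. The tab is at left (282,220), the carrier at (313,214), and the jaw at (317,170). The jar (225,162), inductor (370,150) and screwdriver (382,225) are all well clear. Next I fit the poses.

```bash
cat > fit.py <<'E'
from h import *
from scipy.spatial.transform import Rotation as R
f=np.load("top.npz"); im=f["im"].astype(int); W=f["W"]; d=f["d"]
v,u=np.indices(d.shape)
reg=(u>250)&(u<352)&(v>128)&(v<280)
z=W[...,2]; print("mat z",np.nanmedian(z[(u>100)&(u<200)&(v>150)&(v<300)]))
m=reg&(z>6)&(z<14)
r=cv2.minAreaRect(W[m][:,:2].astype(np.float32)); print("base rect",r, m.sum())
B=cv2.boxPoints(r); c=np.array(r[0])
# long axis direction, pointing +x
e=[B[1]-B[0],B[2]-B[1]]; L=max(e,key=np.linalg.norm); L=L*np.sign(L[0]); yaw=np.arctan2(L[1],L[0])
Rz=lambda a:np.array([[np.cos(a),-np.sin(a)],[np.sin(a),np.cos(a)]])
o=c-Rz(yaw)@np.array([-40,20.]); print("origin",o,"yaw",yaw)
N=W.copy(); N[...,:2]=(W[...,:2]-o)@Rz(yaw)
def st(n,k):
    q=N[k]; print(n,len(q),np.round(np.nanpercentile(q,[1,50,99],axis=0),1).tolist())
rr,g,b=im[...,0],im[...,1],im[...,2]
st("yellow",reg&(rr>150)&(g>150)&(b<80)); st("orange",reg&(rr>150)&(g<130)&(b<80))
x,y=N[...,0],N[...,1]
st("shaft",reg&(z>49)&(z<60)&(abs(x)<15)&(y<36))
st("fin",reg&(z>46)&(abs(y)<26)&(x<-20)); st("deck",reg&(z>18)&(z<30)&(abs(y)<20)&(x<-20))
st("green",reg&(g>rr+30)&(g>b+15)&(abs(y)<26))
st("walls",reg&(z>20)&(z<28)&(abs(abs(y)-31)<6)&(x<-20)); st("wallR",reg&(z>20)&(z<28)&(abs(y+31)<7)&(x<-20))
st("stop",reg&(z>20)&(z<28)&(abs(y)<20)&(x>58))
print(R.from_quat(bot.get_state()["tool_rot"]).as_matrix().round(3))
big=cv2.resize(f["im"][130:280,250:352],None,fx=5,fy=5,interpolation=cv2.INTER_CUBIC)[:600*5]
cv2.imwrite("pics/crop0.png",cv2.resize(big,(408,600))[...,::-1])
E
python3 fit.py
```

```text
mat z -1.2189387478256821
base rect ((591.9057006835938, -42.072296142578125), (129.9598388671875, 239.8490447998047), 82.99601745605469) 3447
origin [629.16844112 -66.800583  ] yaw -0.122242555
yellow 1265 [[-142.3, 39.3, 28.2], [-82.9, 54.5, 53.5], [-15.5, 69.5, 75.6]]
orange 401 [[7.5, -22.1, 20.0], [23.6, 0.4, 32.7], [58.0, 66.4, 44.5]]
shaft 219 [[-6.7, -42.5, 49.0], [-0.5, -7.8, 51.2], [5.7, 35.5, 58.5]]
fin 89 [[-95.5, -21.6, 49.7], [-92.6, 0.0, 54.4], [-89.6, 21.3, 57.4]]
deck 800 [[-89.1, -19.8, 18.3], [-55.3, 0.1, 21.4], [-20.9, 19.5, 25.1]]
green 548 [[-86.0, -22.2, 18.2], [-58.2, -2.1, 21.3], [-34.5, 21.3, 24.6]]
walls 431 [[-148.0, -34.1, 20.1], [-78.2, -25.5, 22.3], [-21.5, 33.9, 25.3]]
wallR 236 [[-147.5, -34.2, 20.2], [-77.0, -31.0, 22.2], [-20.5, -24.2, 25.3]]
stop 96 [[61.6, -19.5, 20.2], [65.6, 0.4, 22.4], [69.7, 19.7, 24.5]]
[[-0.     0.283  0.959]
 [-0.001  0.959 -0.283]
 [-1.    -0.001  0.   ]]
```

View pics/crop0.png

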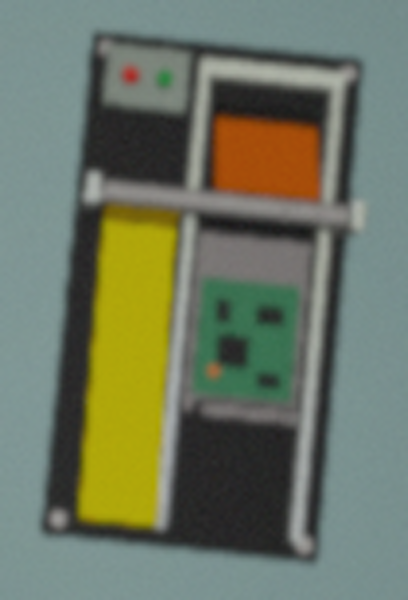

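```bash
cat >> h.py <<'E'
from scipy.spatial.transform import Rotation as R
O=np.array([629.17,-66.8]); YAW=-0.1222; c_,s_=np.cos(YAW),np.sin(YAW)
Q=R.from_matrix(np.array([[0,-s_,c_],[0,c_,s_],[-1,0,0]])).as_quat()
def w(x,y,z): return [O[0]+c_*x-s_*y, O[1]+s_*x+c_*y, z]
def rep(t=""):
    s=bot.get_state(); p=s["tool_pos"]; D=p[:2]-O; F=s["contact_force"]
    r=dict(t=s["time_s"],x=c_*D[0]+s_*D[1],y=-s_*D[0]+c_*D[1],z=p[2],fx=c_*F[0]+s_*F[1],fy=-s_*F[0]+c_*F[1],fz=F[2],w=s["gripper_width"])
    print(t,{k:round(float(v),2) for k,v in r.items()}); return r
E
python3 - <<'E'
from h import *
print([bot.ik(w(x,27.5,z),Q) is not None for x,z in((-115,20),(-30,20),(-115,130))])
bot.grip(0.48)
bot.goto(w(-115,27.5,150),Q); rep()
bot.line_to(w(-115,27.5,100)); bot.hold(.3); rep()
im,d,W=cloud("scene"); np.savez("s1.npz",im=im,d=d,W=W)
cv2.imwrite("pics/s1.png",cv2.resize(im[100:260,130:330],None,fx=4,fy=4-0.5)[...,::-1][:560])
N=W.copy(); N[...,:2]=(W[...,:2]-O)@np.array([[c_,-s_],[s_,c_]])
x,y,z=np.moveaxis(N,-1,0)
for n,k in (("L",y>27.5),("R",y<27.5)):
    m=k&(abs(x+110)<30)&(z>85)&(z<125)&(abs(y-27.5)<60)
    print(n,m.sum(),np.round(np.percentile(N[m],[2,50,98],axis=0),1).tolist() if m.any() else 0)
E
```

```text
[True, True, True]
 {'t': 3.03, 'x': -114.99, 'y': 28.34, 'z': 150.06, 'fx': -0.46, 'fy': 0.16, 'fz': -0.48, 'w': 0.48}
 {'t': 3.82, 'x': -114.74, 'y': 27.48, 'z': 100.59, 'fx': -0.36, 'fy': 0.15, 'fz': 0.01, 'w': 0.48}
L 42 [[-117.1, 48.3, 105.4], [-104.5, 54.7, 116.5], [-99.8, 61.6, 124.1]]
R 55 [[-124.4, -6.0, 102.5], [-106.4, 5.8, 113.3], [-100.8, 7.3, 124.2]]
```

View pics/s1.png

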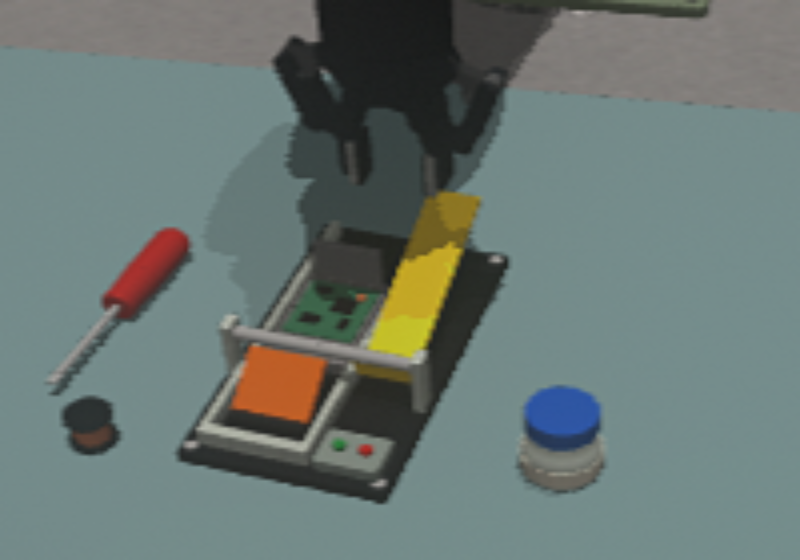

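The crop shows the left finger above the yellow tab (432,180) and the right finger behind the fin (355,170). Measured finger centres are y≈55 and y≈0. Now I press down until I feel the hard stop.

```bash
python3 - <<'E'
from h import *
bot.line_to(w(-115,27.5,75),feed=80); rep("pre")
bot.line_to(w(-115,27.5,28),feed=60); r=rep("28")
z=28
while r["fz"]<9 and z>17:
    z-=1; bot.line_to(w(-115,27.5,z),feed=20); bot.hold(.05); r=rep(str(z))
for n in ("scene","top"):
    im,d,W=cloud(n); np.savez(n+"2.npz",im=im,d=d,W=W)
    N=W.copy(); N[...,:2]=(W[...,:2]-O)@np.array([[c_,-s_],[s_,c_]])
    i=im.astype(int); m=(i[...,0]>110)&(i[...,2]<60)&(abs(N[...,0]+30)<130)&(abs(N[...,1]-20)<70)
    q=N[m]; a=q[(q[:,0]<-15)&(q[:,1]>38)]; b=q[(q[:,0]>8)&(abs(q[:,1])<24)]
    if len(a)>20: print(n,"tab slope",np.polyfit(a[:,0],a[:,2],1))
    if len(b)>20: print(n,"jaw slope",np.polyfit(b[:,0],b[:,2],1),b[:,0].max())
    if n=="scene": cv2.imwrite("pics/s2.png",cv2.resize(im[100:260,130:330],None,fx=4,fy=3.5)[...,::-1])
# jaw slope before
f=np.load("scene.npz");i=f["im"].astype(int);N=f["W"].copy();N[...,:2]=(N[...,:2]-O)@np.array([[c_,-s_],[s_,c_]])
q=N[(i[...,0]>110)&(i[...,2]<60)&(abs(N[...,0]+30)<130)]
b=q[(q[:,0]>8)&(abs(q[:,1])<24)]; print("before",np.polyfit(b[:,0],b[:,2],1))
E
```

```text
pre {'t': 4.33, 'x': -115.05, 'y': 27.55, 'z': 74.97, 'fx': -0.78, 'fy': 0.34, 'fz': 0.13, 'w': 0.48}
28 {'t': 5.27, 'x': -115.17, 'y': 27.52, 'z': 28.18, 'fx': -2.02, 'fy': 0.83, 'fz': 1.71, 'w': 0.48}
27 {'t': 5.57, 'x': -115.0, 'y': 27.48, 'z': 27.12, 'fx': 0.07, 'fy': 0.97, 'fz': 1.27, 'w': 0.48}
26 {'t': 5.87, 'x': -114.86, 'y': 27.5, 'z': 26.03, 'fx': -0.05, 'fy': 0.93, 'fz': 2.12, 'w': 0.48}
25 {'t': 6.17, 'x': -114.82, 'y': 27.51, 'z': 25.02, 'fx': 0.96, 'fy': 0.95, 'fz': 2.77, 'w': 0.48}
24 {'t': 6.47, 'x': -114.72, 'y': 27.48, 'z': 24.13, 'fx': 0.79, 'fy': 0.39, 'fz': 6.12, 'w': 0.48}
23 {'t': 6.77, 'x': -114.59, 'y': 27.56, 'z': 23.45, 'fx': 0.59, 'fy': 0.91, 'fz': 13.69, 'w': 0.48}
scene tab slope [1.47644030e-02 2.56950532e+01]
scene jaw slope [-0.23119107 49.25453205] 51.85517281327736
top tab slope [-0.38472694  9.56407394]
top jaw slope [-0.26659742 48.61908735] 50.248572105047536
before [-0.68584944 51.16273156]
```

View pics/s2.png

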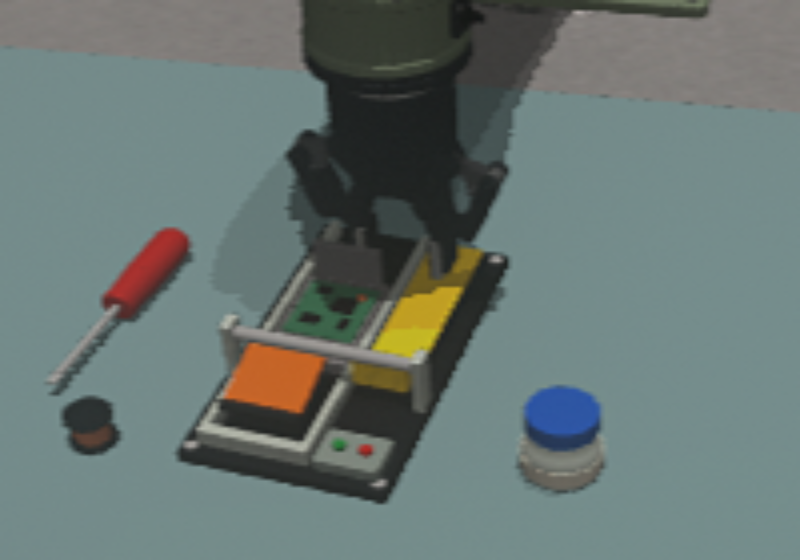

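Tab is level (slope 0.015) with the force rising steeply, so the flap is fully open; the fin is still untouched. Sliding forward with the force trimmed.

```bash
python3 - <<'E'
from h import *
x,z=-115.,23.; r=rep()
while x<-26:
    st=4 if x<-45 else 1
    if r["fz"]<11: z-=.4
    elif r["fz"]>19: z+=.3
    x+=st; bot.line_to(w(x,27.5,z),feed=40); r=rep(f"{x:.0f} {z:.1f}")
    if r["fx"]<-22 or r["fz"]>45 or r["fz"]<3: print("STOP"); break
bot.hold(.2); rep("end")
for n in ("scene","top"):
    im,d,W=cloud(n); np.savez(n+"3.npz",im=im,d=d,W=W)
    if n=="scene": cv2.imwrite("pics/s3.png",cv2.resize(im[100:260,130:330],None,fx=4,fy=3.5)[...,::-1])
E
```

```text
{'t': 6.87, 'x': -114.59, 'y': 27.57, 'z': 23.44, 'fx': 1.17, 'fy': 0.28, 'fz': 13.15, 'w': 0.48}
-111 23.0 {'t': 7.12, 'x': -111.56, 'y': 27.44, 'z': 23.27, 'fx': -3.78, 'fy': 0.74, 'fz': 16.27, 'w': 0.48}
-107 23.0 {'t': 7.37, 'x': -107.89, 'y': 27.4, 'z': 23.23, 'fx': -6.51, 'fy': 0.28, 'fz': 17.44, 'w': 0.48}
-103 23.0 {'t': 7.62, 'x': -104.05, 'y': 27.36, 'z': 23.21, 'fx': -8.52, 'fy': 0.11, 'fz': 17.8, 'w': 0.48}
-99 23.0 {'t': 7.87, 'x': -100.09, 'y': 27.36, 'z': 23.25, 'fx': -8.64, 'fy': -0.19, 'fz': 18.18, 'w': 0.48}
-95 23.0 {'t': 8.12, 'x': -96.15, 'y': 27.34, 'z': 23.25, 'fx': -8.14, 'fy': -1.15, 'fz': 18.74, 'w': 0.48}
-91 23.0 {'t': 8.37, 'x': -92.21, 'y': 27.35, 'z': 23.27, 'fx': -8.73, 'fy': -0.79, 'fz': 19.57, 'w': 0.48}
-87 23.3 {'t': 8.62, 'x': -88.1, 'y': 27.37, 'z': 23.5, 'fx': -8.54, 'fy': -0.34, 'fz': 17.45, 'w': 0.48}
-83 23.3 {'t': 8.87, 'x': -84.0, 'y': 27.35, 'z': 23.55, 'fx': -7.03, 'fy': -0.3, 'fz': 17.86, 'w': 0.48}
-79 23.3 {'t': 9.12, 'x': -80.0, 'y': 27.37, 'z': 23.58, 'fx': -8.08, 'fy': -1.03, 'fz': 18.16, 'w': 0.48}
-75 23.3 {'t': 9.37, 'x': -76.0, 
[... 1760 characters left out ...]
: -9.75, 'fy': -0.77, 'fz': 16.38, 'w': 0.48}
-34 23.9 {'t': 13.62, 'x': -35.4, 'y': 27.5, 'z': 24.04, 'fx': -9.89, 'fy': -0.16, 'fz': 16.64, 'w': 0.48}
-33 23.9 {'t': 13.87, 'x': -34.33, 'y': 27.49, 'z': 24.05, 'fx': -9.94, 'fy': -0.03, 'fz': 15.67, 'w': 0.48}
-32 23.9 {'t': 14.12, 'x': -33.94, 'y': 27.43, 'z': 24.04, 'fx': -14.57, 'fy': -0.32, 'fz': 20.25, 'w': 0.48}
-31 24.2 {'t': 14.37, 'x': -33.85, 'y': 27.32, 'z': 24.09, 'fx': -19.88, 'fy': -0.09, 'fz': 20.71, 'w': 0.48}
-30 24.5 {'t': 14.62, 'x': -33.72, 'y': 27.25, 'z': 24.15, 'fx': -24.65, 'fy': 0.04, 'fz': 21.99, 'w': 0.48}
STOP
end {'t': 14.82, 'x': -33.71, 'y': 27.24, 'z': 24.17, 'fx': -25.23, 'fy': -0.53, 'fz': 21.43, 'w': 0.48}
```

View pics/s3.png

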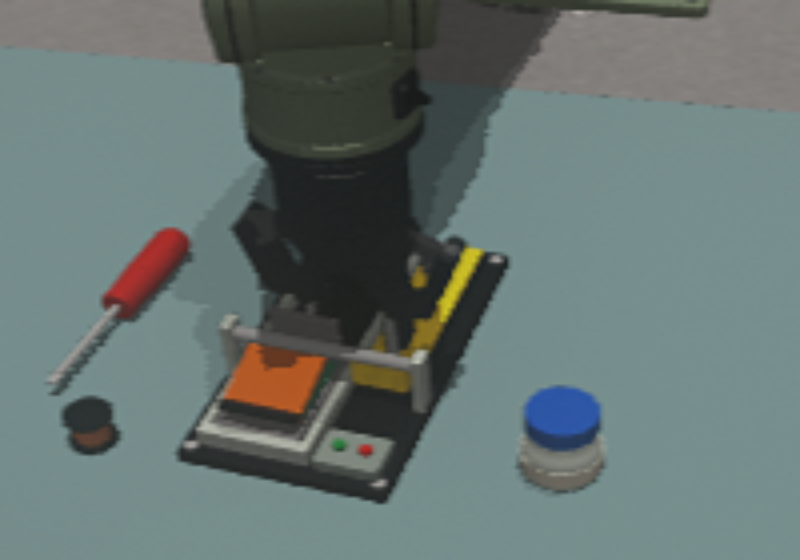

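The carrier has stopped against the end stop (TCP x −33.7, push force up to 25 N) and the jaw is still raised over it. Backing off the fin, then rising gently.

```bash
python3 - <<'E'
from h import *
bot.line_to(w(-42,27.5,24),feed=30); rep("back")
bot.line_to(w(-42,27.5,45),feed=20); rep("up")
bot.line_to(w(-42,27.5,120),feed=80); rep()
bot.line_to(w(-200,27.5,230),feed=200); bot.hold(.3); rep()
f=np.load("scene.npz")
im,d,W=cloud("scene"); N=W.copy(); N[...,:2]=(W[...,:2]-O)@np.array([[c_,-s_],[s_,c_]])
cv2.imwrite("pics/s4.png",cv2.resize(im[100:260,130:330],None,fx=4,fy=3.5)[...,::-1])
i=im.astype(int); q=N[(i[...,0]>110)&(i[...,2]<60)&(abs(N[...,0]+30)<130)]
b=q[(q[:,0]>8)&(abs(q[:,1])<24)]; a=q[(q[:,0]<-15)&(q[:,1]>40)&(q[:,1]<70)]
print("jaw",np.polyfit(b[:,0],b[:,2],1)); 
if len(a)>20: print("tab slope",np.polyfit(a[:,0],a[:,2],1))
x,y,z=np.moveaxis(N,-1,0)
m=(z>35)&(z<54)&(abs(y)<19)&(x<-8)&(x>-60); print("fin(scene)",m.sum(),np.percentile(N[m],[2,50,98],axis=0).round(1).tolist())
im,d,W=cloud("top"); N=W.copy(); N[...,:2]=(W[...,:2]-O)@np.array([[c_,-s_],[s_,c_]])
x,y,z=np.moveaxis(N,-1,0)
m=(z>46)&(abs(y)<26)&(x<-8)&(x>-60); print("fin(top)",m.sum(),np.percentile(N[m],[2,50,98],axis=0).round(1).tolist() if m.any() else "")
E
```

```text
back {'t': 15.47, 'x': -41.2, 'y': 27.57, 'z': 24.51, 'fx': 3.99, 'fy': -0.24, 'fz': 8.43, 'w': 0.48}
up {'t': 16.67, 'x': -42.06, 'y': 27.49, 'z': 44.89, 'fx': 0.56, 'fy': 0.17, 'fz': -0.67, 'w': 0.48}
 {'t': 17.75, 'x': -42.23, 'y': 27.47, 'z': 119.51, 'fx': -0.06, 'fy': -0.69, 'fz': 0.62, 'w': 0.48}
 {'t': 19.17, 'x': -199.92, 'y': 27.51, 'z': 229.7, 'fx': -0.24, 'fy': -0.07, 'fz': -0.1, 'w': 0.48}
jaw [-0.4505574  50.05951305]
tab slope [-0.15601038 26.83344991]
fin(scene) 74 [[-20.3, -18.0, 36.4], [-15.4, 1.3, 46.2], [-12.8, 18.8, 53.8]]
fin(top) 90 [[-23.1, -20.6, 47.5], [-20.0, -0.4, 54.3], [-16.7, 21.2, 56.5]]
```

View pics/s4.png

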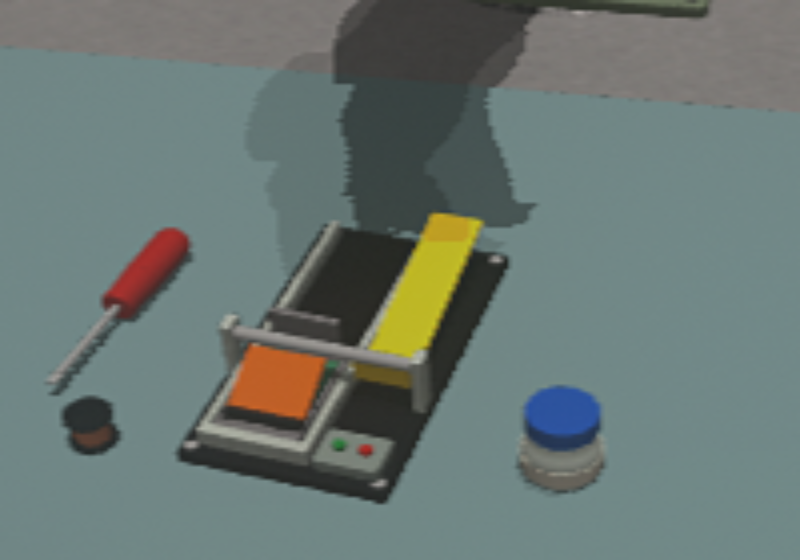

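The flap rests on the carrier: tab slope is about 0.16, against an expected flap angle of about 0.17. Fin centre at x −20 puts the carrier origin near 19 to 20. The bystanders look unmoved and the arm is clear.

```bash
python3 -c "
from h import *
rep(); bot.close_job()"
```

```text
{'t': 19.27, 'x': -199.94, 'y': 27.52, 'z': 229.87, 'fx': 0.35, 'fy': 0.61, 'fz': 0.03, 'w': 0.48}
the job is handed in; nothing more can be done
```

The carrier is home with the flap closed on it, and I handed the job in at about 19 s of the 48 s allowed. `close_job` gives no verdict, so the result rests on these checks.

**What I did:** The left fingertip pressed the tab to its hard stop. I then slid the arm forward with 13–22 N held on the tab while the right fingertip pushed the fin. At the end stop the push force rose to 25 N at TCP x −33.7 (home expected at about −33). I then backed about 8 mm off the fin, lifted slowly and moved clear.

**Last checks:**
- **Carrier:** the fin centre is at nest x −20, which puts the carrier origin at about 19 mm (allowed 16 to 22). The "scene" camera put the fin about 5 mm farther forward. I took the "top" value because it agrees with the end-stop contact.
- **Flap:** the tab slope is about 0.16, close to the 0.17 expected when resting on a home carrier. I could not measure the jaw's contact force on the carrier. The step-by-step push forces stayed steady at about 7–11 N before the stop, with no sign of a jam.
- **Bystanders:** all three look unmoved in the final picture; I did not measure their positions.
- **Robot:** clear of everything, with contact forces within sensor noise.

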